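# Weigh a relay on the sprung hook scale and log it

## Robot

A 6-joint arm with a two-finger parallel gripper is mounted at the origin on the work surface. World frame = base frame: x ahead of the robot, y to its left, z up, the work surface at z = 0. Lengths are in m, angles in rad, forces in N, time in s.
With the tool pointing down it reaches from about 0.2 to 0.875 m from the base axis. Payload 3.4 kg.
Tool frame: the origin (TCP) lies midway between the tips of the shut fingers; the grasp point (between the pads) lies 19 mm behind it (grip_depth is the distance from the TCP to the grasp point, in m); z points along the fingers, y is the line along which they close (so a half turn about z gives the same grasp; the last joint's range is limited). The gripper opens to 94 mm and grips with 3 to 60 N. Pads are 16 mm wide; open, the fingers measure 119 mm over their backs; the gripper's body (75 mm by 177 mm) begins 78 mm behind the grasp point.
Start: joints at [1.201, 0.276, 1.505, -0, 1.361, -0.121], TCP at [0.142, 0.557, 0.205] pointing down, gripper open.
Joint ranges: [-2.89, 2.89], [-0.75, 2.08], [0.22, 2.7], [-1.18, 4.32], [0.11, 2.71], [-2.7, 2.7]. Speed limits (rad/s): [2.57, 2.57, 3.14, 3.14, 3.14, 3.14].

## Interface

Orientations are given as a unit quaternion [x, y, z, w].
In Python, from workcell import state, snapshot, camera_params, job_done, grip_depth gives the robot as it stands. The module is installed in compiled form; this text tells all that it offers.
- The arm moves only by the tool arm_command, never from a script. Its argument "increments" is a list of rows, each an object with "slide": the shift along the tool's x, y, z scaled (see below), a list of three; "delta_rot": the turn, a rotation vector about the tool's x, y, z scaled (see below), a list of three; "grip": the finger opening in mm, from 0 to 94. In form: [{"slide": [dx, dy, dz], "delta_rot": [rx, ry, rz], "grip": grip}, ...]. A call has 1 to 5 rows; each row is the pose to reach, as a shift and turn from the pose commanded when the call began, along the tool's axes at that moment; what a row does not reach only later rows make up. The controller multiplies each number of a shift by 0.3 m and each number of a turn by 120 degrees. A row lasts 1/12 s, in which the tool goes at most 41.7 mm and 7.16 degrees, less where a joint would pass 70% of its speed; a pose out of reach is approached as far as the arm can. A call with a number of a shift or a turn outside -1 to 1 is refused whole. A call with a gripper value outside its range is refused whole. The fingers move at their own pace and stop on an object; "squeeze" is the grip in N (left out, the last holds). Time passes only in rows, so rows that repeat a pose let the fingers close. It gives the time, the measured TCP pose, the force, the opening and the grip force at its end, in the units of the state.
- state(): the state, without advancing time (a new reading comes with each control period).
- snapshot(name): name is "side" or "top"; returns the picture (384x512x3 uint8, blue, green, red); there is no depth.
- camera_params(name): a dict with "K" (3x3 intrinsics, pixels), "R" (3x3) and "t" (3): a world point X has camera coordinates R X + t. Camera axes: x right, y down, z forward; pixel columns grow to the right and rows downward; lengths in m; the calibration is good to about 2 mm. A picture is of the moment at which its call begins. camera_params takes no time and is no camera call.
- job_done(): hands the job in; it is judged then, once.
The state is a dict: "clock": time; "q": joint angles; "qvel": joint speeds; "tau": joint torques, N m; "tool_pos": TCP position; "tcp_rot": TCP orientation; "ft_force": force on the tool from outside, world axes, zero at the start; "moment": the same for the moment, N m; "width": finger opening in m; "finger_force": force on a finger pad.
Only numpy, scipy, OpenCV 4.12 (cv2) and the standard library are available. Lean on these libraries where they do the work, as an engineer would, in place of code of your own. Each camera call takes 0.05 s, during which the arm holds its last target. There are 200 camera calls.

## Task

Hang the relay by its wire stirrup on the hook of the spring scale and lower it gently until the spring carries its whole weight, no more and no less, so that the hook neither drops nor springs back when you let go. Once it hangs still and untouched, and not before, press the cream button fully down to log the weight, then let the button up and leave the relay hanging. Never jerk the hook or push it near its stop, and leave the gauge, the copper block and the lid as they are.

Things in the scene. Friction and masses are not known exactly. Their poses are not given: they have to be found in the camera images.
- relay_grip (a point): Where to hold the loose relay: on its upright orange finger tab, 16 mm below the tab's top and 24 mm above its foot, 45 mm straight above point relay_eye. The tab is 20 mm along the relay's x, 12 mm along its y (pinch across this), 40 mm tall; below its foot a 6 mm neck, 18 mm long, joins it to the stirrup. z is up the relay.
- relay_eye (a point): Underside of the peak of the relay's wire stirrup, which must rest in the hook. The stirrup (6 mm steel wire) is a loop standing in the relay's y-z plane, so a hook enters it along the relay's x, from either side. Its opening is 30 mm wide and, from this point down to the can, 40 mm high (33 mm at the sides).
- relay: The relay, standing upright: aluminium can 44 x 46 mm on a black foot 48 x 50 mm, together 45 mm high, wire stirrup and orange tab above; 146 mm tall in all. Mass differs from run to run, 0.16 to 0.68 kg. Origin at the centre of its underside, z up.
- hook_seat (a point): Where the stirrup rests: top of the low part of the hook, moving with it. The hook (8 mm round steel bar) points along the scale's -x, away from its column: a seat 22 mm long, then an upturned tip that reaches 25 mm to the -x of this point and 16 mm above it. The bar's underside is 8 mm below it. To the +x the bar steps up 12 mm and runs on to the column.
- hook (a joint): How far the sprung hook has sunk, m: 0 unloaded, down positive, stop at 0.075. The spring takes about 0.12 N per mm, so a relay settles 13 to 56 mm down; let go out of balance, it bounces for a second or two. Lower and release gently: the hook must never sink faster than 75 mm/s, spring up faster than 120 mm/s or be pushed down more than 68 mm.
- scale: The scale's fixed stand: blue foot 110 x 120 mm, grey column 40 x 60 mm, 258 mm tall with its brass knob. Origin under the column's centre, z up; the unloaded hook seat lies 125 mm to its -x and 174 mm above it.
- log_button_top (a point): Centre of the top of the cream push button, 30 mm across, in a black housing; pressed straight down.
- log_button (a joint): Button travel, m: 0 up, 0.006 fully down, which takes about 5 N; it springs back when released.
- gauge: Bystander: loose matte black attitude gauge case, a disc 80 mm across, 64 mm high, origin at the centre of its underside.
- lug_block: Bystander: loose copper lug block 50 x 90 x 22 mm with three brass studs, 36 mm high in all, origin at the centre of its underside.
- well_lid (a joint): Bystander: hinged steel lid of the relay well nearest the robot (well 110 x 150 mm, 33 mm high with lid, plus a knob), rad: 0 shut, and it stays shut.

How it is judged:
By the outcome, as a careful person would: the job done as asked, in the order asked, and still so for the second after the job is handed in, with the robot touching nothing.
It also fails if it takes over 72 s, if anything falls off the work surface, if the arm or the gripper's body presses on something with over 40 N, if the wrist force passes 120 N, or if a joint passes its speed limit or range.

## Working session

There is one attempt and no reset: what is moved stays moved. The work goes in short steps, Python scripts to look and compute and a tool call to move; the robot and the scene stay as the last step left them, time stands still between calls to the robot, and variables do not carry over. Pictures are saved under pics/ and viewed, at most 11 in all, crops included, and the job is handed in when it is done.

Besides the shell and the picture viewer there is one more tool, called after "Call:" by a JSON object that holds its "name" and its "arguments", one argument or row to a line. arm_command: Moves the arm, as the interface text tells. Shifts and turns lie within -1 to 1; 1 stands for 0.3 m of shift or 120 degrees of turn. Its arguments: {"type":"object","properties":{"increments":{"type":"array"},"squeeze":{"type":"number"}},"required":["increments"]}

```bash
mkdir -p pics; python3 - <<'E'
from workcell import *
import cv2,numpy as np
for n in("side","top"):
    cv2.imwrite(f"pics/{n}0.png",snapshot(n)); p=camera_params(n)
    R=np.array(p["R"]);t=np.array(p["t"]);print(n,np.round(p["K"],1).tolist(),np.round(R,3).tolist(),np.round(t,3),"C",np.round(-R.T@t,3))
print(state(),grip_depth)
E
```

```text
side [[401.5, 0.0, 259.0], [0.0, 401.5, 196.6], [0.0, 0.0, 1.0]] [[0.929, -0.371, -0.018], [-0.214, -0.495, -0.842], [0.303, 0.786, -0.539]] [-0.53   0.259  0.985] C [ 0.249 -0.843  0.739]
top [[348.9, 0.0, 248.9], [0.0, 348.9, 189.1], [0.0, 0.0, 1.0]] [[0.0, -1.0, 0.015], [-0.982, -0.003, -0.187], [0.187, -0.014, -0.982]] [-0.006  0.579  1.018] C [0.378 0.01  1.109]
{'clock': 0.1, 'q': array([ 1.20095022e+00,  2.76500437e-01,  1.50598428e+00, -2.86725759e-05,
        1.36073977e+00, -1.21005052e-01]), 'qvel': array([ 0.00101538, -0.00042686, -0.00379724, -0.00207054,  0.00157937,
       -0.00014265]), 'tau': array([ 1.13289541e-03, -4.05461061e+01, -2.37779510e+01,  7.01507810e-02,
        2.99633865e-02, -4.44631382e-05]), 'tool_pos': array([0.1414411 , 0.55679653, 0.204718  ]), 'tcp_rot': array([ 1.24096741e-01,  9.92269788e-01, -7.94871625e-04, -1.84643609e-04]), 'ft_force': array([-0.72404259,  0.3086142 , -0.54786786]), 'moment': array([-0.01897983, -0.05327226, -0.01723232]), 'finger_force': 0.0, 'width': 0.09392325285798102} 0.0188
```

View pics/side0.png

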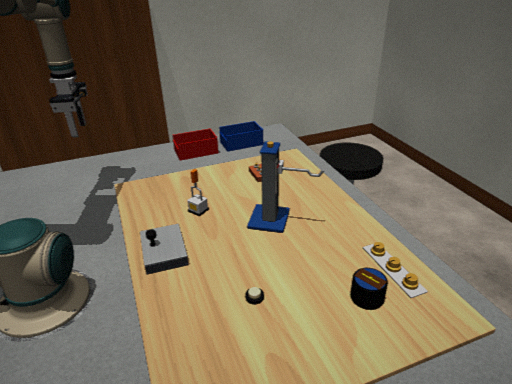

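View pics/top0.png

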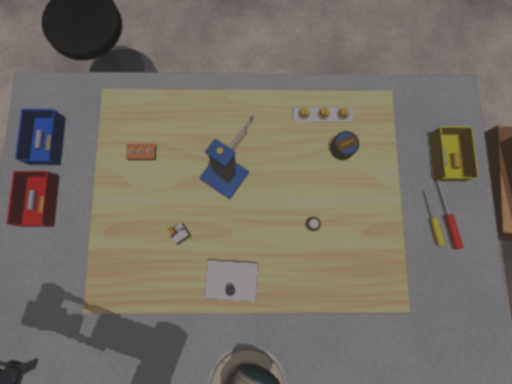

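Side view: relay at (197,195) with its tab at (195,177), scale column (270,180) with hook running to (322,173), button (255,294), gauge (369,287). Top view: relay (179,233), scale knob (220,150), hook tip (251,119), button (314,223). I'll zoom in on these next.

```bash
cat > h.py <<'E'
from workcell import *
import cv2,numpy as np
P={n:{k:np.array(v) for k,v in camera_params(n).items() if k in"KRt"} for n in("side","top")}
def M(n): p=P[n]; return p["K"]@np.c_[p["R"],p["t"]]
def proj(n,X): u=M(n)@np.r_[X,1]; return u[:2]/u[2]
def plane(n,uv,z):
    p=P[n]; C=-p["R"].T@p["t"]; d=p["R"].T@np.linalg.solve(p["K"],np.r_[uv,1.]); return C+d*(z-C[2])/d[2]
def tri(a,b):
    X=cv2.triangulatePoints(M("side"),M("top"),np.array(a,float).reshape(2,1),np.array(b,float).reshape(2,1)).ravel(); X=X[:3]/X[3]
    return X,proj("side",X)-a,proj("top",X)-b
def crop(im,x,y,w,h,s): return cv2.resize(im[y:y+h,x:x+w],None,fx=s,fy=s,interpolation=cv2.INTER_CUBIC)
E
python3 - <<'E'
from h import *
a=cv2.imread("pics/side0.png");b=cv2.imread("pics/top0.png")
t=np.hstack([crop(a,175,160,50,60,5),crop(a,240,135,95,60,5)[:, :475]])
u=np.hstack([crop(b,155,210,50,50,5),crop(b,195,110,60,90,3)[:250],crop(b,295,200,40,50,5)])
W=800
f=lambda m:np.hstack([m,np.zeros((m.shape[0],W-m.shape[1],3),np.uint8)])
cv2.imwrite("pics/z0.png",np.vstack([f(t),f(u)]))
E
```

```text
(no output)
```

View pics/z0.png

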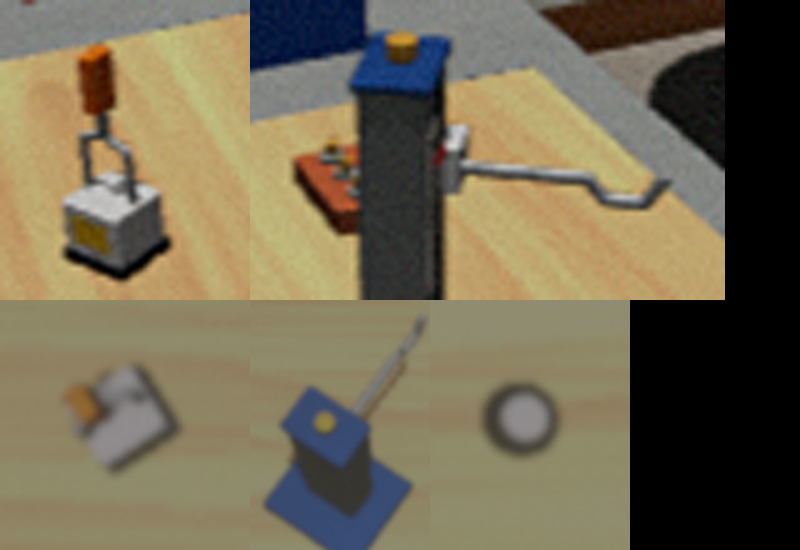

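```bash
python3 - <<'E'
from h import *
a=cv2.imread("pics/side0.png");b=cv2.imread("pics/top0.png")
S=lambda x,y:np.array([175+x/5,160+y/5]); S2=lambda x,y:np.array([240+(x-250)/5,135+y/5])
T1=lambda x,y:np.array([155+x/5,210+(y-300)/5]);T2=lambda x,y:np.array([195+(x-250)/3,110+(y-300)/3])
ha,hb=[cv2.cvtColor(i,cv2.COLOR_BGR2HSV) for i in(a,b)]
def blob(h,x,y,w,hh,lo,hi):
    m=cv2.inRange(h[y:y+hh,x:x+w],lo,hi); n,l,s,c=cv2.connectedComponentsWithStats(m); k=1+np.argmax(s[1:,4]); 
    cn=max(cv2.findContours((l==k).astype(np.uint8),0,1)[0],key=cv2.contourArea)
    return c[k]+[x,y],s[k,4],cn.reshape(-1,2)+[x,y]
r=lambda v:[np.round(i,3).tolist() for i in v]
ca,na,_=blob(ha,188,165,14,22,(3,150,90),(14,255,255)); cb,nb,ct=blob(hb,164,222,16,14,(5,90,90),(20,255,255))
print("tab centroid",ca,na,cb,nb,r(tri(ca,cb)),cv2.minAreaRect(ct.astype(np.float32)))
print("tab planes z.126",plane("side",ca,.126),"top@.146",plane("top",cb,.146))
print("legs",plane("side",S(85,183),.045),plane("side",S(132,199),.045))
# can top white in top view
cc,nc,ct=blob(hb,165,220,30,30,(0,0,125),(180,45,255)); rc=cv2.minAreaRect(ct.astype(np.float32)); bp=cv2.boxPoints(rc)
print("can",cc,nc,rc,[plane("top",p,.045).round(3)[:2].tolist() for p in bp],plane("top",rc[0],.045))
# scale
fa=blob(ha,245,200,50,40,(105,120,60),(125,255,255)); fb=blob(hb,195,150,60,55,(105,80,60),(125,255,255))
for n,f in(("side",fa),("top",fb)):
    hull=cv2.approxPolyDP(cv2.convexHull(f[2].astype(np.int32)),2.5,True).reshape(-1,2); print(n,f[1],[(p.tolist(),plane(n,p,.01).round(3)[:2].tolist()) for p in hull])
ka=blob(ha,262,138,16,10,(12,120,90),(28,255,255));kb=blob(hb,210,143,20,14,(15,70,90),(32,255,255))
K=tri(ka[0],kb[0]);print("knob",ka[0],ka[1],kb[0],kb[1],r(K))
print("tip",r(tri(S2(668,181),T2(424,318))))
print("seat side@.174",plane("side",S2(628,202),.174-.0),plane("side",S2(668,181),.19),"top tip@.19",plane("top",T2(424,318),.19))
ba=blob(ha,243,285,25,20,(15,20,150),(35,120,255)); bb=blob(hb,303,213,22,22,(0,0,130),(180,60,255))
print("btn",ba[:2],bb[:2],r(tri(ba[0],bb[0])),plane("side",ba[0],.03),plane("top",bb[0],.03))
E
```

```text
tab centroid [192.46875 174.96875] 32 [170.91304348 229.89130435] 46 [[0.444, 0.21, 0.148], [0.666, -0.112], [-0.161, 0.969]] ((171.1400146484375, 230.02001953125), (8.600000381469727, 5.400000095367432), 53.13010025024414)
tab planes z.126 [0.44981788 0.2499338  0.126     ] top@.146 [0.44726598 0.20993532 0.146     ]
legs [0.4407648 0.2555812 0.045    ] [0.46385597 0.2249855  0.045     ]
can [179.28 235.88] 100 ((178.8076934814453, 235.46151733398438), (7.765803337097168, 15.254256248474121), 56.3099365234375) [[0.435, 0.232], [0.46, 0.195], [0.441, 0.181], [0.415, 0.218]] [0.43777991 0.20642535 0.045     ]
side 540 [([288, 208], [0.72, 0.12]), ([282, 230], [0.653, 0.022]), ([248, 226], [0.567, 0.081]), ([257, 204], [0.636, 0.182])]
top 676 [([247, 171], [0.647, 0.001]), ([229, 197], [0.562, 0.058]), ([201, 178], [0.623, 0.149]), ([210, 165], [0.667, 0.121]), ([236, 164], [0.67, 0.036])]
knob [269.8        142.73333333] 15 [219.5 150.5] 32 [[0.635, 0.071, 0.277], [-0.293, 0.091], [0.117, -0.427]]
tip [[0.757, -0.015, 0.205], [-0.497, 0.192], [0.216, -0.662]]
seat side@.174 [0.75529795 0.02123689 0.174     ] [0.77278828 0.00880419 0.19      ] top tip@.19 [ 0.76111133 -0.01439691  0.19      ]
btn (array([254.43636364, 289.85454545]), np.int32(110)) (array([313.55555556, 223.06666667]), np.int32(45)) [[0.478, -0.203, 0.044], [-0.5, 0.11], [0.11, -0.512]] [ 0.48329886 -0.19080193  0.03      ] [ 0.47721853 -0.20572193  0.03      ]
```

```bash
python3 - <<'E'
from h import *
r=lambda v:[np.round(i,3).tolist() for i in v]
for s,t in (((494,327),(391.5,90.5)),((118,184),(84.5,312)),((317,150),(102.5,89))): print(r(tri(s,t)))
# hand check
X=state()["tool_pos"]; print("tcp",proj("side",X),proj("top",X))
for z in(0,.02): print(z,r([plane("side",(494,327),z),plane("top",(391.5,90.5),z)]))
E
```

```text
[[0.926, -0.487, 0.021], [-0.141, 0.076], [0.052, -0.123]]
[[0.221, 0.48, 0.022], [-1.471, 0.025], [0.185, -2.295]]
[[0.989, 0.486, -0.011], [-7.996, 2.527], [4.369, -13.093]]
tcp [ 78.7302288  131.61083497] [ 15.26235162 356.13550523]
0 [[0.947, -0.476, 0.0], [0.936, -0.496, 0.0]]
0.02 [[0.928, -0.486, 0.02], [0.926, -0.487, 0.02]]
```

```bash
cat >> h.py <<'E'
from scipy.spatial.transform import Rotation as Ro
def goal(xyz,yawdeg):
    """slide & rot (scaled) from measured pose to TCP xyz with tool y at yaw, tool z down"""
    s=state(); R0=Ro.from_quat(s["tcp_rot"]); c,n=np.cos(np.radians(yawdeg)),np.sin(np.radians(yawdeg))
    Y=np.array([c,n,0]);Z=np.array([0,0,-1.]); R1=Ro.from_matrix(np.c_[np.cross(Y,Z),Y,Z])
    sl=R0.inv().apply(np.array(xyz)-s["tool_pos"])/.3; rv=(R0.inv()*R1).as_rotvec(degrees=True)/120
    print("tcp",s["tool_pos"].round(4),"slide",sl.round(4),"rot",rv.round(4),"|d|mm",(np.linalg.norm(sl)*300).round(1),"deg",(np.linalg.norm(rv)*120).round(1),"t",round(s["clock"],2),"F",s["ft_force"].round(2))
E
python3 - <<'E'
from h import *
r=lambda v:[np.round(i,3).tolist() for i in v]
S=lambda x,y:np.array([175+x/5,160+y/5]); T1=lambda x,y:np.array([155+x/5,210+(y-300)/5])
print("tab",r(tri((194.5,175.7),(171.6,230.3))))
print("tabtop",r([plane("side",S(97,47),.166),plane("top",T1(83,402),.166)]))
l=[plane("side",S(85,183),.065),plane("side",S(132,199),.065)];print("legs",r(l),np.degrees(np.arctan2(*(l[1]-l[0])[1::-1])))
# can outline corners in side at top z=.065 : left,front,right,back
print("canside",r([plane("side",S(*p),.065) for p in((63,202),(113,223),(162,205))]))
print("cantop",r([plane("top",T1(*p),.065) for p in((113,472),(180,428),(137,362))]))
goal((.444,.212,.215),127)
E
```

```text
tab [[0.447, 0.208, 0.146], [-0.246, 0.04], [0.061, -0.357]]
tabtop [[0.45, 0.209, 0.166], [0.444, 0.204, 0.166]]
legs [[0.435, 0.224, 0.065], [0.458, 0.194, 0.065]] -52.95743583903458
canside [[0.417, 0.208, 0.065], [0.44, 0.173, 0.065], [0.473, 0.18, 0.065]]
cantop [[0.411, 0.205, 0.065], [0.436, 0.167, 0.065], [0.475, 0.194, 0.065]]
tcp [0.1414 0.5568 0.2047] slide [-1.2605 -0.8656 -0.0331] rot [-7.000e-04 -4.000e-04 -4.271e-01] |d|mm 458.8 deg 51.3 t 0.1 F [-0.72  0.31 -0.55]
```

Call:
{"name": "arm_command", "arguments": {
  "increments": [
    {"slide": [-0.12, -0.08, -0.03], "delta_rot": [0, 0, -0.05], "grip": 94},
    {"slide": [-0.24, -0.165, -0.033], "delta_rot": [0, 0, -0.1], "grip": 94},
    {"slide": [-0.36, -0.25, -0.033], "delta_rot": [0, 0, -0.15], "grip": 94},
    {"slide": [-0.48, -0.33, -0.033], "delta_rot": [0, 0, -0.2], "grip": 94},
    {"slide": [-0.57, -0.39, -0.033], "delta_rot": [0, 0, -0.25], "grip": 94}
  ]
}}

```text
clock: 0.52
tool_pos: [0.2779, 0.4015, 0.2151]
tcp_rot: [-0.138, 0.99, -0.0, -0.0]
ft_force: [0.6, -0.5, 1.9]
width: 0.0942
finger_force: 0.0
```

```bash
python3 -c "
from h import *
goal((.446,.208,.215),125)"
```

```text
tcp [0.2779 0.4015 0.2151] slide [-3.629e-01 -7.734e-01  6.000e-04] rot [-0.0002 -0.0002 -0.1596] |d|mm 256.3 deg 19.1 t 0.52 F [ 0.57 -0.51  1.91]
```

Call:
{"name": "arm_command", "arguments": {
  "increments": [
    {"slide": [-0.06, -0.12, 0], "delta_rot": [0, 0, -0.04], "grip": 94},
    {"slide": [-0.12, -0.24, 0], "delta_rot": [0, 0, -0.08], "grip": 94},
    {"slide": [-0.18, -0.36, 0], "delta_rot": [0, 0, -0.12], "grip": 94},
    {"slide": [-0.24, -0.48, 0], "delta_rot": [0, 0, -0.16], "grip": 94},
    {"slide": [-0.27, -0.58, 0], "delta_rot": [0, 0, -0.16], "grip": 94}
  ]
}}

```text
clock: 0.93
tool_pos: [0.404, 0.2552, 0.2151]
tcp_rot: [-0.299, 0.954, -0.0, 0.0]
ft_force: [-0.1, 0.0, 0.3]
width: 0.0941
finger_force: 0.0
```

```bash
python3 -c "
from h import *
goal((.446,.208,.215),125)"
```

```text
tcp [0.404  0.2552 0.2151] slide [-0.0252 -0.2089  0.0005] rot [-0.0004  0.0002 -0.0016] |d|mm 63.1 deg 0.2 t 0.93 F [-0.14  0.01  0.31]
```

Call:
{"name": "arm_command", "arguments": {
  "increments": [
    {"slide": [-0.012, -0.1, 0], "delta_rot": [0, 0, -0.001], "grip": 94},
    {"slide": [-0.025, -0.2, 0], "delta_rot": [0, 0, -0.0015], "grip": 94},
    {"slide": [-0.025, -0.209, 0], "delta_rot": [0, 0, -0.0015], "grip": 94},
    {"slide": [-0.025, -0.209, 0], "delta_rot": [0, 0, -0.0015], "grip": 94}
  ]
}}

```text
clock: 1.27
tool_pos: [0.4444, 0.2088, 0.2149]
tcp_rot: [-0.298, 0.954, 0.0, -0.001]
ft_force: [-0.5, 0.1, -0.5]
width: 0.0939
finger_force: 0.0
```

```bash
python3 - <<'E'
from h import *
s=state();print(s["tool_pos"],s["width"])
a=snapshot("side");b=snapshot("top")
np.save("a1.npy",a);np.save("b1.npy",b)
z=np.hstack([crop(a,150,110,80,110,5),crop(b,130,190,80,110,5)])
R=Ro.from_quat(s["tcp_rot"]).as_matrix()
for n,o,x in(("side",(150,110),0),("top",(130,190),400)):
    for e in(-.047,0,.047):
        p=(proj(n,s["tool_pos"]+R[:,1]*e)-o)*5+[x,0]; print(n,e,p.round(0)); cv2.circle(z,tuple(int(v) for v in p),3,(255,0,255),1)
cv2.imwrite("pics/h1.png",z)
E
```

```text
[0.44441604 0.20877855 0.21486453] 0.09390872114675729
side -0.047 [266. 245.]
side 0 [204. 226.]
side 0.047 [144. 207.]
top -0.047 [657. 143.]
top 0 [579. 195.]
top 0.047 [500. 248.]
```

View pics/h1.png

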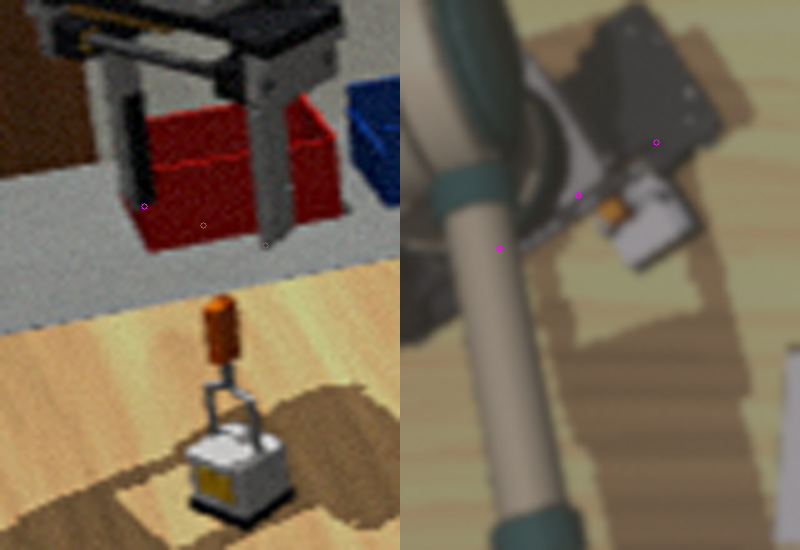

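Call:
{"name": "arm_command", "arguments": {
  "increments": [
    {"slide": [-0.003, -0.005, 0.1], "delta_rot": [0, 0, 0], "grip": 60},
    {"slide": [-0.003, -0.007, 0.2], "delta_rot": [0, 0, 0], "grip": 50},
    {"slide": [-0.003, -0.007, 0.28], "delta_rot": [0, 0, 0], "grip": 40},
    {"slide": [-0.003, -0.007, 0.28], "delta_rot": [0, 0, 0], "grip": 40},
    {"slide": [-0.003, -0.007, 0.28], "delta_rot": [0, 0, 0], "grip": 40}
  ],
  "squeeze": 25
}}

```text
clock: 1.78
tool_pos: [0.444, 0.2096, 0.1308]
tcp_rot: [-0.301, 0.954, 0.0, -0.001]
ft_force: [0.3, 0.7, 0.4]
width: 0.0639
finger_force: 0.0
```

```bash
python3 - <<'E'
from h import *
s=state();print(s["tool_pos"],s["width"],s["ft_force"])
a=snapshot("side")
z=crop(a,160,130,80,100,6)
R=Ro.from_quat(s["tcp_rot"]).as_matrix()
g=s["tool_pos"]+[0,0,.0188]
for e,d in((0,0),(0,.016),(0,-.024),(0,-.045),(-.02,0),(.02,0)):
        p=(proj("side",g+R[:,1]*e+[0,0,d])-(160,130))*6; cv2.circle(z,tuple(int(v) for v in p),3,(255,0,255),1)
cv2.imwrite("pics/h2.png",z)
E
```

```text
[0.44402458 0.20959343 0.13079226] 0.06392265462065233 [0.34881154 0.68326147 0.41760705]
```

View pics/h2.png

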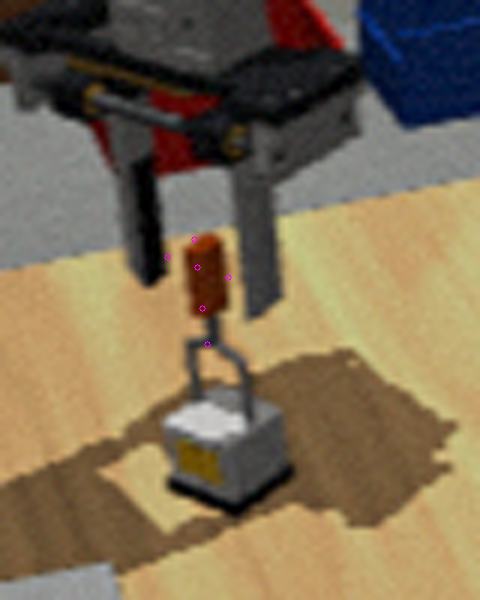

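Call:
{"name": "arm_command", "arguments": {
  "increments": [
    {"slide": [-0.003, -0.012, 0], "delta_rot": [0, 0, 0], "grip": 40},
    {"slide": [-0.003, -0.012, 0], "delta_rot": [0, 0, 0], "grip": 20},
    {"slide": [-0.003, -0.012, 0], "delta_rot": [0, 0, 0], "grip": 16},
    {"slide": [-0.003, -0.012, 0], "delta_rot": [0, 0, 0], "grip": 8},
    {"slide": [-0.003, -0.012, 0], "delta_rot": [0, 0, 0], "grip": 4}
  ],
  "squeeze": 25
}}

```text
clock: 2.25
tool_pos: [0.4489, 0.2064, 0.132]
tcp_rot: [-0.3, 0.954, 0.0, 0.001]
ft_force: [-0.1, 0.9, -0.2]
width: 0.0268
finger_force: 0.0
```

Call:
{"name": "arm_command", "arguments": {
  "increments": [
    {"slide": [0, 0, 0], "delta_rot": [0, 0, 0], "grip": 4},
    {"slide": [0, 0, 0], "delta_rot": [0, 0, 0], "grip": 4},
    {"slide": [0, 0, 0], "delta_rot": [0, 0, 0], "grip": 4},
    {"slide": [0, 0, 0], "delta_rot": [0, 0, 0], "grip": 4}
  ]
}}

```text
clock: 2.58
tool_pos: [0.4482, 0.2064, 0.1312]
tcp_rot: [-0.3, 0.954, 0.0, -0.0]
ft_force: [-0.8, 0.7, -0.5]
width: 0.0119
finger_force: 25.0
```

Call:
{"name": "arm_command", "arguments": {
  "increments": [
    {"slide": [0, 0, -0.03], "delta_rot": [0, 0, 0], "grip": 4},
    {"slide": [0, 0, -0.1], "delta_rot": [0, 0, 0], "grip": 4},
    {"slide": [0, 0, -0.2], "delta_rot": [0, 0, 0], "grip": 4},
    {"slide": [0, 0, -0.3], "delta_rot": [0, 0, 0], "grip": 4},
    {"slide": [0, 0, -0.38], "delta_rot": [0, 0, 0], "grip": 4}
  ]
}}

```text
clock: 3.0
tool_pos: [0.4486, 0.2062, 0.2475]
tcp_rot: [-0.3, 0.954, -0.0, 0.0]
ft_force: [1.4, 0.7, -4.4]
width: 0.0118
finger_force: 25.0
```

Call:
{"name": "arm_command", "arguments": {
  "increments": [
    {"slide": [0, 0, 0], "delta_rot": [0, 0, 0], "grip": 4},
    {"slide": [0, 0, 0], "delta_rot": [0, 0, 0], "grip": 4},
    {"slide": [0, 0, 0], "delta_rot": [0, 0, 0], "grip": 4}
  ]
}}

```text
clock: 3.25
tool_pos: [0.4473, 0.2059, 0.2437]
tcp_rot: [-0.3, 0.954, 0.0, -0.002]
ft_force: [-0.6, -0.3, -3.9]
width: 0.0115
finger_force: 25.0
```

```bash
python3 -c "
from h import *
s=state();print(s['moment'],s['width'])
goal((.52,-.05,.25),90);goal((.52,-.05,.25),55)"
```

```text
[ 0.05679622 -0.01221209  0.04413621] 0.011488023329719339
tcp [0.4473 0.2059 0.2437] slide [ 0.2893 -0.8383 -0.0209] rot [ 0.     -0.0015  0.2908] |d|mm 266.1 deg 34.9 t 3.25 F [-0.58 -0.32 -3.95]
tcp [0.4473 0.2059 0.2437] slide [ 0.2893 -0.8383 -0.0209] rot [-5.000e-04 -1.500e-03  5.824e-01] |d|mm 266.1 deg 69.9 t 3.25 F [-0.58 -0.32 -3.95]
```

Call:
{"name": "arm_command", "arguments": {
  "increments": [
    {"slide": [0.03, -0.08, -0.01], "delta_rot": [0, 0, 0.04], "grip": 4},
    {"slide": [0.06, -0.18, -0.02], "delta_rot": [0, 0, 0.09], "grip": 4},
    {"slide": [0.1, -0.28, -0.02], "delta_rot": [0, 0, 0.14], "grip": 4},
    {"slide": [0.13, -0.38, -0.02], "delta_rot": [0, 0, 0.19], "grip": 4},
    {"slide": [0.17, -0.48, -0.02], "delta_rot": [0, 0, 0.24], "grip": 4}
  ]
}}

```text
clock: 3.67
tool_pos: [0.4881, 0.0579, 0.2488]
tcp_rot: [-0.051, 0.999, 0.0, -0.002]
ft_force: [-0.5, 0.3, -3.5]
width: 0.0118
finger_force: 25.0
```

```bash
python3 -c "
from h import *
goal((.52,-.05,.25),55)"
```

```text
tcp [0.4881 0.0579 0.2488] slide [-0.0693 -0.3686 -0.0046] rot [-0.0004 -0.0021  0.3403] |d|mm 112.5 deg 40.8 t 3.67 F [-0.55  0.29 -3.53]
```

Call:
{"name": "arm_command", "arguments": {
  "increments": [
    {"slide": [-0.01, -0.08, 0], "delta_rot": [0, 0, 0.055], "grip": 4},
    {"slide": [-0.03, -0.16, 0], "delta_rot": [0, 0, 0.11], "grip": 4},
    {"slide": [-0.05, -0.25, 0], "delta_rot": [0, 0, 0.165], "grip": 4},
    {"slide": [-0.06, -0.33, 0], "delta_rot": [0, 0, 0.22], "grip": 4},
    {"slide": [-0.07, -0.4, 0], "delta_rot": [0, 0, 0.275], "grip": 4}
  ]
}}

```text
clock: 4.08
tool_pos: [0.5215, -0.0595, 0.2485]
tcp_rot: [0.236, 0.972, -0.0, -0.003]
ft_force: [-0.1, 1.0, -3.3]
width: 0.0118
finger_force: 25.0
```

```bash
python3 - <<'E'
from h import *
goal((.70,-.13,.25),55)
a=snapshot("side");b=snapshot("top")
z=np.hstack([crop(a,235,130,100,110,5),crop(b,200,100,60,110,5)]); cv2.imwrite("pics/s3.png",z)
cv2.imwrite("pics/a3.png",a);cv2.imwrite("pics/b3.png",b)
E
```

```text
tcp [ 0.5215 -0.0595  0.2485] slide [-0.6365  0.0639 -0.0084] rot [-0.001  -0.0023  0.0644] |d|mm 191.9 deg 7.7 t 4.08 F [-0.06  1.04 -3.28]
```

View pics/s3.png

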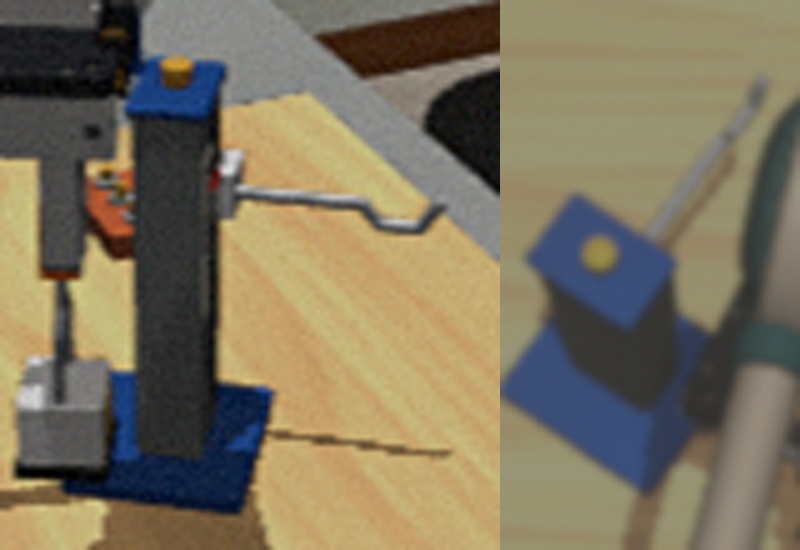

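```bash
python3 - <<'E'
from h import *
S=lambda x,y:np.array([235+x/5,130+y/5])-.4; T=lambda x,y:np.array([200+(x-500)/5,100+y/5])-.4
r=lambda v:[np.round(i,4).tolist() for i in v]
k=tri(S(177,72),T(599,254));print("knob",r(k))
tp=tri(S(440,208),T(764,79));print("tip",r(tp)); d=tp[0]-k[0];print(np.hypot(*d[:2]),np.degrees(np.arctan2(d[1],d[0])))
# hook line in top view: points near z .206/.194
p=[plane("top",T(656,232),.206),plane("top",T(722,140),.206),plane("top",T(762,82),.206)];print(r(p),[np.degrees(np.arctan2(*(p[j]-p[i])[1::-1])) for i,j in((0,1),(0,2))])
# candidate geometry: project predicted points
for yaw in(-36,-34.5,-33):
  u=np.array([np.cos(np.radians(yaw)),np.sin(np.radians(yaw)),0]); o=np.array([k[0][0],k[0][1],.02])
  for nm,x,z in(("seatc",.125,.17),("tip",.148,.188),("bend",.112,.17),("top knob",0,.252)):
    q=o+u*x+[0,0,z]; print(yaw,nm,q.round(3),((proj("side",q)+.4-(235,130))*5).round(0),((proj("top",q)+.4-(200,100))*5+[500,0]).round(0))
E
```

```text
knob [[0.6361, 0.0715, 0.2725], [-0.1903, 0.059], [0.0755, -0.2767]]
tip [[0.7567, -0.0123, 0.2043], [0.0352, -0.0137], [-0.0152, 0.0469]]
0.14685650714930068 -34.79567881554236
[[0.6683, 0.046, 0.206], [0.7208, 0.0106, 0.206], [0.7544, -0.0112, 0.206]] [np.float64(-34.03438441588505), np.float64(-33.63066430872002)]
-36 seatc [ 0.737 -0.002  0.19 ] [398. 229.] [745. 122.]
-36 tip [ 0.756 -0.016  0.208] [442. 205.] [770.  78.]
-36 bend [0.727 0.006 0.19 ] [374. 227.] [731. 140.]
-36 top knob [0.636 0.071 0.272] [176.  73.] [599. 253.]
-34.5 seatc [0.739 0.001 0.19 ] [399. 226.] [740. 119.]
-34.5 tip [ 0.758 -0.012  0.208] [443. 202.] [764.  74.]
-34.5 bend [0.728 0.008 0.19 ] [375. 224.] [727. 137.]
-34.5 top knob [0.636 0.071 0.272] [176.  73.] [599. 253.]
-33 seatc [0.741 0.003 0.19 ] [399. 224.] [735. 116.]
-33 tip [ 0.76  -0.009  0.208] [443. 198.] [758.  71.]
-33 bend [0.73 0.01 0.19] [376. 222.] [722. 134.]
-33 top knob [0.636 0.071 0.272] [176.  73.] [599. 253.]
```

Call:
{"name": "arm_command", "arguments": {
  "increments": [
    {"slide": [-0.1, 0.01, 0], "delta_rot": [0, 0, 0.02], "grip": 4},
    {"slide": [-0.22, 0.02, 0], "delta_rot": [0, 0, 0.04], "grip": 4},
    {"slide": [-0.34, 0.03, 0], "delta_rot": [0, 0, 0.06], "grip": 4},
    {"slide": [-0.46, 0.045, 0], "delta_rot": [0, 0, 0.064], "grip": 4},
    {"slide": [-0.56, 0.055, 0], "delta_rot": [0, 0, 0.064], "grip": 4}
  ]
}}

```text
clock: 4.6
tool_pos: [0.6811, -0.119, 0.2484]
tcp_rot: [0.297, 0.955, 0.0, -0.002]
ft_force: [0.5, -0.1, -3.4]
width: 0.0116
finger_force: 25.0
```

```bash
python3 -c "
from h import *
goal((.72,-.12,.25),55.3);goal((.785,-.033,.244),55.3)"
```

```text
tcp [ 0.6811 -0.119   0.2484] slide [-0.1088  0.0707 -0.0059] rot [-0.0003 -0.0018  0.0016] |d|mm 39.0 deg 0.3 t 4.6 F [ 0.49 -0.09 -3.4 ]
tcp [ 0.6811 -0.119   0.2484] slide [-0.1232  0.4324  0.0138] rot [-0.0003 -0.0018  0.0016] |d|mm 135.0 deg 0.3 t 4.6 F [ 0.49 -0.09 -3.4 ]
```

Call:
{"name": "arm_command", "arguments": {
  "increments": [
    {"slide": [-0.1, 0.03, 0], "delta_rot": [0, 0, 0.0015], "grip": 4},
    {"slide": [-0.14, 0.13, 0], "delta_rot": [0, 0, 0.0015], "grip": 4},
    {"slide": [-0.14, 0.25, 0.01], "delta_rot": [0, 0, 0.0015], "grip": 4},
    {"slide": [-0.14, 0.36, 0.014], "delta_rot": [0, 0, 0.0015], "grip": 4},
    {"slide": [-0.14, 0.432, 0.014], "delta_rot": [0, 0, 0.0015], "grip": 4}
  ]
}}

```text
clock: 5.02
tool_pos: [0.7886, -0.0322, 0.2426]
tcp_rot: [0.297, 0.955, 0.001, -0.003]
ft_force: [-0.5, -0.1, -3.8]
width: 0.0118
finger_force: 25.0
```

Call:
{"name": "arm_command", "arguments": {
  "increments": [
    {"slide": [0, 0, 0], "delta_rot": [0, 0, 0], "grip": 4},
    {"slide": [0, 0, 0], "delta_rot": [0, 0, 0], "grip": 4},
    {"slide": [0, 0, 0], "delta_rot": [0, 0, 0], "grip": 4}
  ]
}}

```text
clock: 5.27
tool_pos: [0.787, -0.0362, 0.2449]
tcp_rot: [0.298, 0.955, -0.001, -0.002]
ft_force: [-0.4, -0.0, -3.7]
width: 0.0117
finger_force: 25.0
```

```bash
python3 - <<'E'
from h import *
goal((.785,-.033,.244),55.3)
F=[]
for i in range(4): a=snapshot("side"); F.append(state()["ft_force"])
print(np.mean(F,0),np.std(F,0))
b=snapshot("top")
z=np.hstack([crop(a,270,120,100,120,5),crop(b,220,80,60,120,5)]); 
s=state();g=s["tool_pos"]+[0,0,.0188];u=np.array([.822,-.569,0]);v=np.array([.569,.822,0])
st=np.array([.738,.0005,.194])
for q,c in((g-[0,0,.045],(255,0,255)),(g-[0,0,.085],(255,0,255)),(st,(0,255,0)),(st+u*.025+[0,0,.016],(0,255,0))):
    p=(proj("side",q)+.4-(270,120))*5; cv2.circle(z,tuple(int(t) for t in p),3,c,1)
    p=(proj("top",q)+.4-(220,80))*5+[500,0]; cv2.circle(z,tuple(int(t) for t in p),3,c,1)
cv2.imwrite("pics/s4.png",z)
E
```

```text
tcp [ 0.787  -0.0362  0.2449] slide [0.0117 0.005  0.003 ] rot [-0.0013 -0.0016  0.    ] |d|mm 3.9 deg 0.2 t 5.27 F [-0.36 -0.02 -3.7 ]
[ 0.18958605 -0.31928631 -3.16571776] [0.54640838 0.5629326  0.46838089]
```

View pics/s4.png

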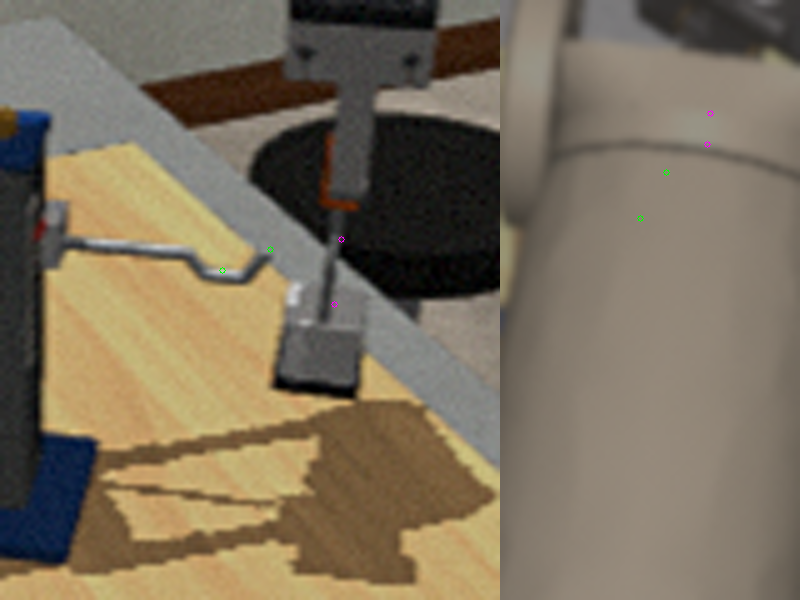

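Call:
{"name": "arm_command", "arguments": {
  "increments": [
    {"slide": [0.02, 0.003, 0], "delta_rot": [0, 0, 0], "grip": 4},
    {"slide": [0.04, 0.006, 0], "delta_rot": [0, 0, 0], "grip": 4},
    {"slide": [0.06, 0.006, 0], "delta_rot": [0, 0, 0], "grip": 4},
    {"slide": [0.08, 0.006, 0], "delta_rot": [0, 0, 0], "grip": 4},
    {"slide": [0.1, 0.006, 0], "delta_rot": [0, 0, 0], "grip": 4}
  ]
}}

```text
clock: 5.93
tool_pos: [0.7637, -0.0173, 0.2475]
tcp_rot: [0.299, 0.954, 0.0, 0.0]
ft_force: [0.5, -0.2, -3.5]
width: 0.0117
finger_force: 25.0
```

Call:
{"name": "arm_command", "arguments": {
  "increments": [
    {"slide": [0.02, 0, 0], "delta_rot": [0, 0, 0], "grip": 4},
    {"slide": [0.04, 0, 0], "delta_rot": [0, 0, 0], "grip": 4},
    {"slide": [0.06, 0, 0], "delta_rot": [0, 0, 0], "grip": 4},
    {"slide": [0.08, 0, 0], "delta_rot": [0, 0, 0], "grip": 4},
    {"slide": [0.093, 0, 0], "delta_rot": [0, 0, 0], "grip": 4}
  ]
}}

```text
clock: 6.35
tool_pos: [0.7408, -0.0014, 0.2473]
tcp_rot: [0.299, 0.954, 0.0, -0.0]
ft_force: [-0.0, 0.0, -3.7]
width: 0.0118
finger_force: 25.0
```

```bash
cat >> h.py <<'E'
def favg(n=12):
    F=[];Z=[];a=None
    for i in range(n): a=snapshot("side");s=state();F.append(s["ft_force"]);Z.append(s["tool_pos"])
    print("t",round(s["clock"],2),"F",np.mean(F,0).round(2),"se",(np.std(F,0)/n**.5).round(2),"pos",np.mean(Z,0).round(4)); return a
E
python3 - <<'E'
from h import *
a=favg(16)
z=crop(a,250,120,90,120,5)
s=state();g=s["tool_pos"]+[0,0,.0188];st=np.array([.738,.0005,.194])
for q,c in((g-[0,0,.045],(255,0,255)),(st,(0,255,0))):
    p=(proj("side",q)+.4-(250,120))*5; cv2.circle(z,tuple(int(t) for t in p),3,c,1)
cv2.imwrite("pics/s5.png",z)
E
```

```text
t 7.15 F [-0.25 -0.17 -3.46] se [0.13 0.13 0.1 ] pos [ 0.7416 -0.002   0.2471]
```

View pics/s5.png

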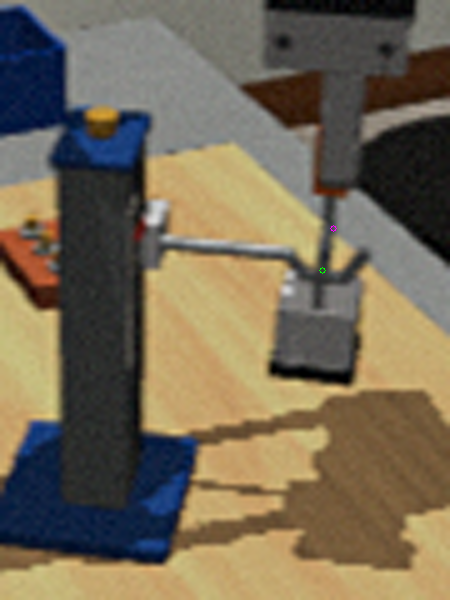

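Call:
{"name": "arm_command", "arguments": {
  "increments": [
    {"slide": [0, 0, 0.013], "delta_rot": [0, 0, 0], "grip": 4},
    {"slide": [0, 0, 0.028], "delta_rot": [0, 0, 0], "grip": 4},
    {"slide": [0, 0, 0.043], "delta_rot": [0, 0, 0], "grip": 4},
    {"slide": [0, 0, 0.058], "delta_rot": [0, 0, 0], "grip": 4},
    {"slide": [0, 0, 0.066], "delta_rot": [0, 0, 0], "grip": 4}
  ]
}}

```text
clock: 7.57
tool_pos: [0.7411, -0.002, 0.2261]
tcp_rot: [0.299, 0.954, -0.0, -0.001]
ft_force: [-0.8, -0.2, -5.4]
width: 0.0117
finger_force: 25.0
```

Call:
{"name": "arm_command", "arguments": {
  "increments": [
    {"slide": [0, 0, 0.007], "delta_rot": [0, 0, 0], "grip": 4},
    {"slide": [0, 0, 0.014], "delta_rot": [0, 0, 0], "grip": 4},
    {"slide": [0, 0, 0.021], "delta_rot": [0, 0, 0], "grip": 4},
    {"slide": [0, 0, 0.028], "delta_rot": [0, 0, 0], "grip": 4},
    {"slide": [0, 0, 0.035], "delta_rot": [0, 0, 0], "grip": 4}
  ]
}}

```text
clock: 7.98
tool_pos: [0.7417, -0.002, 0.2169]
tcp_rot: [0.299, 0.954, 0.0, 0.0]
ft_force: [-0.7, 0.3, -2.8]
width: 0.0119
finger_force: 25.0
```

Call:
{"name": "arm_command", "arguments": {
  "increments": [
    {"slide": [0, 0, 0.007], "delta_rot": [0, 0, 0], "grip": 4},
    {"slide": [0, 0, 0.014], "delta_rot": [0, 0, 0], "grip": 4},
    {"slide": [0, 0, 0.021], "delta_rot": [0, 0, 0], "grip": 4},
    {"slide": [0, 0, 0.028], "delta_rot": [0, 0, 0], "grip": 4},
    {"slide": [0, 0, 0.035], "delta_rot": [0, 0, 0], "grip": 4}
  ]
}}

```text
clock: 8.4
tool_pos: [0.7417, -0.002, 0.2065]
tcp_rot: [0.299, 0.954, 0.0, 0.0]
ft_force: [-0.2, 0.2, -1.8]
width: 0.0116
finger_force: 25.0
```

```bash
python3 -c "
from h import *
cv2.imwrite('pics/a6.png',favg(20))"
```

```text
t 9.4 F [-0.23 -0.15 -1.7 ] se [0.1  0.12 0.11] pos [ 0.7416 -0.002   0.2064]
```

Call:
{"name": "arm_command", "arguments": {
  "increments": [
    {"slide": [0, 0, 0.007], "delta_rot": [0, 0, 0], "grip": 4},
    {"slide": [0, 0, 0.014], "delta_rot": [0, 0, 0], "grip": 4},
    {"slide": [0, 0, 0.021], "delta_rot": [0, 0, 0], "grip": 4},
    {"slide": [0, 0, 0.028], "delta_rot": [0, 0, 0], "grip": 4},
    {"slide": [0, 0, 0.034], "delta_rot": [0, 0, 0], "grip": 4}
  ]
}}

```text
clock: 9.82
tool_pos: [0.7417, -0.002, 0.196]
tcp_rot: [0.299, 0.954, 0.0, 0.0]
ft_force: [-0.2, -0.4, -1.0]
width: 0.0118
finger_force: 25.0
```

Call:
{"name": "arm_command", "arguments": {
  "increments": [
    {"slide": [0, 0, 0.003], "delta_rot": [0, 0, 0], "grip": 4},
    {"slide": [0, 0, 0.006], "delta_rot": [0, 0, 0], "grip": 4}
  ]
}}

```text
clock: 9.98
tool_pos: [0.7417, -0.002, 0.1944]
tcp_rot: [0.299, 0.954, 0.0, 0.0]
ft_force: [-0.9, -0.0, -0.4]
width: 0.0117
finger_force: 25.0
```

```bash
python3 -c "
from h import *
cv2.imwrite('pics/a7.png',favg(40))"
```

```text
t 11.98 F [ 0.22 -0.12 -0.27] se [0.08 0.06 0.09] pos [ 0.7416 -0.002   0.1944]
```

Call:
{"name": "arm_command", "arguments": {
  "increments": [
    {"slide": [0, 0, 0.003], "delta_rot": [0, 0, 0], "grip": 4},
    {"slide": [0, 0, 0.0067], "delta_rot": [0, 0, 0], "grip": 4}
  ]
}}

```text
clock: 12.15
tool_pos: [0.7416, -0.002, 0.1924]
tcp_rot: [0.299, 0.954, 0.0, 0.0]
ft_force: [-0.9, -1.0, -0.3]
width: 0.012
finger_force: 25.0
```

```bash
python3 -c "
from h import *
cv2.imwrite('pics/a8.png',favg(50))"
```

```text
t 14.65 F [ 0.59 -0.28 -0.1 ] se [0.08 0.08 0.07] pos [ 0.7416 -0.002   0.1924]
```

Call:
{"name": "arm_command", "arguments": {
  "increments": [
    {"slide": [0, 0, 0.002], "delta_rot": [0, 0, 0], "grip": 4},
    {"slide": [0, 0, 0.002], "delta_rot": [0, 0, 0], "grip": 4},
    {"slide": [0, 0, 0.002], "delta_rot": [0, 0, 0], "grip": 4},
    {"slide": [0, 0, 0.002], "delta_rot": [0, 0, 0], "grip": 4}
  ],
  "squeeze": 3
}}

```text
clock: 14.98
tool_pos: [0.7417, -0.0017, 0.1918]
tcp_rot: [0.299, 0.954, 0.0, 0.0]
ft_force: [1.5, 1.2, -0.4]
width: 0.0115
finger_force: 3.0
```

Call:
{"name": "arm_command", "arguments": {
  "increments": [
    {"slide": [0, 0, 0], "delta_rot": [0, 0, 0], "grip": 12},
    {"slide": [0, 0, 0], "delta_rot": [0, 0, 0], "grip": 14},
    {"slide": [0, 0, 0], "delta_rot": [0, 0, 0], "grip": 16},
    {"slide": [0, 0, 0], "delta_rot": [0, 0, 0], "grip": 20},
    {"slide": [0, 0, 0], "delta_rot": [0, 0, 0], "grip": 26}
  ]
}}

```text
clock: 15.4
tool_pos: [0.7413, -0.0021, 0.1917]
tcp_rot: [0.299, 0.954, -0.0, -0.0]
ft_force: [-0.4, 0.4, -0.0]
width: 0.0237
finger_force: 0.0
```

```bash
python3 - <<'E'
from h import *
P0=cv2.imread("pics/a8.png"); 
g0=cv2.cvtColor(P0,6).astype(np.float32)[185:245,295:330]
for i in range(12):
    a=snapshot("side"); g=cv2.cvtColor(a,6).astype(np.float32)[185:245,295:330]
    print(np.round(cv2.phaseCorrelate(g0,g,cv2.createHanningWindow(g0.shape[::-1],5))[0],2),end=" ")
s=state();print(s["clock"],s["width"],s["ft_force"])
z=crop(a,250,120,90,120,5);cv2.imwrite("pics/s9.png",z)
E
```

```text
[ 0.63 -0.1 ] [ 0.7  -0.09] [ 0.52 -0.14] [ 0.56 -0.07] [ 0.63 -0.08] [0.58 0.01] [ 0.55 -0.02] [ 0.6  -0.05] [ 0.63 -0.08] [ 0.59 -0.02] [ 0.56 -0.03] [ 0.57 -0.03] 16.0 0.0261390134562138 [-0.03111202 -1.74450057 -0.84825414]
```

View pics/s9.png

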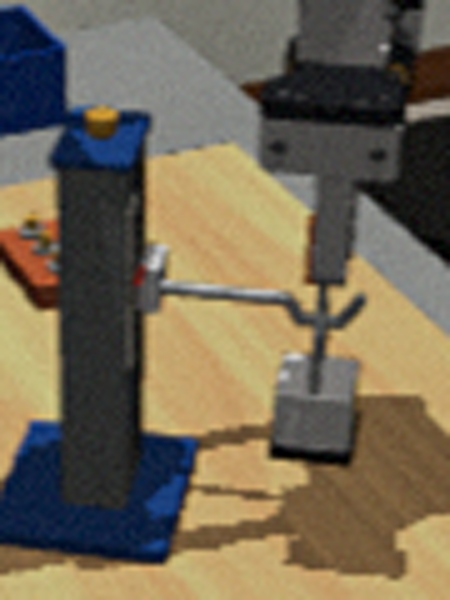

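Call:
{"name": "arm_command", "arguments": {
  "increments": [
    {"slide": [0, 0, 0], "delta_rot": [0, 0, 0], "grip": 50},
    {"slide": [0, 0, 0], "delta_rot": [0, 0, 0], "grip": 70},
    {"slide": [0, 0, 0], "delta_rot": [0, 0, 0], "grip": 70},
    {"slide": [0, 0, 0], "delta_rot": [0, 0, 0], "grip": 70},
    {"slide": [0, 0, -0.02], "delta_rot": [0, 0, 0], "grip": 70}
  ]
}}

```text
clock: 16.42
tool_pos: [0.7408, -0.0019, 0.1965]
tcp_rot: [0.299, 0.954, -0.0, -0.001]
ft_force: [-0.6, -0.4, -1.0]
width: 0.0558
finger_force: 0.0
```

Call:
{"name": "arm_command", "arguments": {
  "increments": [
    {"slide": [0, 0, -0.06], "delta_rot": [0, 0, 0], "grip": 70},
    {"slide": [0, 0, -0.12], "delta_rot": [0, 0, 0], "grip": 70},
    {"slide": [0, 0, -0.2], "delta_rot": [0, 0, 0], "grip": 70},
    {"slide": [0, 0, -0.3], "delta_rot": [0, 0, 0], "grip": 70},
    {"slide": [0, 0, -0.36], "delta_rot": [0, 0, 0], "grip": 70}
  ]
}}

```text
clock: 16.83
tool_pos: [0.7421, -0.002, 0.3096]
tcp_rot: [0.299, 0.954, 0.0, 0.002]
ft_force: [0.8, 0.6, 0.8]
width: 0.0701
finger_force: 0.0
```

```bash
python3 - <<'E'
from h import *
a=cv2.imread("pics/side0.png");b=cv2.imread("pics/top0.png")
h=cv2.cvtColor(a,40);m=cv2.inRange(h[283:300,243:268],(15,20,150),(35,110,255))
print(np.array2string((m//255),max_line_width=200))
gb=b[213:233,303:325].max(2); print(gb.tolist())
goal((.478,-.203,.20),55.3)
E
```

```text
[[0 0 0 0 0 0 0 0 0 0 0 1 1 1 0 0 0 0 0 0 0 0 0 0 1]
 [1 0 0 0 0 0 0 0 0 0 0 0 1 1 1 0 0 0 0 0 0 0 0 0 0]
 [1 0 0 0 0 0 0 0 0 0 0 0 0 1 1 1 0 0 0 0 0 0 0 0 0]
 [1 0 0 0 0 0 0 0 0 0 0 0 0 1 1 0 0 0 0 0 0 0 0 0 0]
 [1 1 1 0 0 0 0 0 1 1 1 1 1 1 1 1 1 0 0 0 0 0 0 0 0]
 [1 1 1 0 0 0 1 1 1 1 1 1 1 1 1 1 0 0 0 0 0 0 0 0 0]
 [1 1 1 1 0 0 1 1 1 1 1 1 1 1 1 1 0 0 0 0 0 0 0 0 0]
 [1 1 1 1 0 0 1 1 1 1 1 1 1 1 1 1 1 0 0 0 0 0 0 0 0]
 [1 1 1 0 0 0 1 1 1 1 1 1 1 1 1 1 1 0 0 0 0 0 0 0 0]
 [1 1 0 0 0 0 1 1 1 1 1 1 1 1 1 1 1 0 0 0 0 0 0 0 0]
 [1 0 0 0 0 0 1 1 1 1 1 1 1 1 1 1 1 0 0 0 0 0 0 0 0]
 [1 1 0 0 0 0 0 1 1 1 1 1 1 1 1 1 0 0 0 0 0 0 0 0 0]
 [1 1 0 0 0 0 0 0 1 1 1 1 1 1 0 0 0 0 0 0 0 0 0 0 0]
 [1 0 0 0 0 0 0 0 0 0 0 0 0 0 0 0 0 0 0 0 0 0 0 0 0]
 [1 0 0 0 0 0 0 0 0 0 0 0 0 0 0 0 0 0 0 0 0 0 1 0 0]
 [1 0 0 0 0 0 0 0 0 0 0 0 0 0 0 0 0 0 0 0 0 0 1 0 0]
 [1 1 0 0 0 0 0 0 0 0 0 0 0 0 0 0 0 0 0 0 0 0 1 1 0]]
[[143, 143, 143, 143, 143, 143, 143, 143, 143, 143, 143, 143, 143, 143, 143, 143, 143, 144, 144, 143, 143, 143], [144, 143, 143, 143, 143, 144, 143, 143, 143, 143, 143, 143, 143, 143, 143, 143, 144,
[... 1394 characters left out ...]
 123, 139, 143, 144, 143], [144, 143, 140, 125, 100, 76, 68, 69, 77, 88, 97, 99, 92, 83, 76, 86, 112, 134, 142, 143, 143, 144], [143, 144, 142, 137, 123, 101, 82, 74, 70, 70, 73, 75, 75, 77, 87, 108, 128, 140, 143, 144, 144, 143], [144, 143, 143, 143, 136, 126, 113, 101, 89, 82, 81, 85, 94, 104, 116, 129, 139, 143, 143, 143, 143, 144], [143, 143, 143, 143, 143, 140, 136, 128, 119, 114, 112, 116, 123, 131, 137, 141, 143, 144, 144, 143, 144, 143], [143, 143, 144, 143, 143, 144, 143, 141, 138, 137, 137, 138, 140, 141, 143, 143, 144, 143, 143, 144, 143, 143]]
tcp [ 0.7421 -0.002   0.3096] slide [ 0.3427 -1.0531  0.3618] rot [ 0.001   0.0017 -0.0005] |d|mm 349.5 deg 0.2 t 16.83 F [0.82 0.55 0.81]
```

Call:
{"name": "arm_command", "arguments": {
  "increments": [
    {"slide": [0.02, -0.12, 0], "delta_rot": [0, 0, 0], "grip": 70},
    {"slide": [0.05, -0.25, 0], "delta_rot": [0, 0, 0], "grip": 60},
    {"slide": [0.1, -0.38, 0], "delta_rot": [0, 0, 0], "grip": 40},
    {"slide": [0.15, -0.5, 0.04], "delta_rot": [0, 0, 0], "grip": 20},
    {"slide": [0.2, -0.62, 0.08], "delta_rot": [0, 0, 0], "grip": 0}
  ],
  "squeeze": 20
}}

```text
clock: 17.25
tool_pos: [0.5851, -0.1216, 0.2828]
tcp_rot: [0.299, 0.954, -0.0, 0.002]
ft_force: [1.0, -0.7, -0.3]
width: 0.0469
finger_force: 0.0
```

```bash
python3 - <<'E'
from h import *
print([x.round(4) for x in tri((254.2,290.2),(313.6,223.1))]); print(plane("top",(313.6,223.1),.043),plane("side",(254.2,290.2),.043))
goal((.478,-.203,.15),55.3)
E
```

```text
[array([ 0.4771, -0.2035,  0.0431]), array([-0.3845,  0.0849]), array([ 0.0841, -0.3933])]
[ 0.47592614 -0.20325141  0.043     ] [ 0.47807967 -0.20358006  0.043     ]
tcp [ 0.5851 -0.1216  0.2828] slide [ 0.1399 -0.4268  0.442 ] rot [ 0.0003  0.0014 -0.0004] |d|mm 189.1 deg 0.2 t 17.25 F [ 0.99 -0.65 -0.29]
```

Button is at (0.477, -0.2035, 0.043). I'll hover above it with the fingers closed.

Call:
{"name": "arm_command", "arguments": {
  "increments": [
    {"slide": [0.03, -0.1, 0.08], "delta_rot": [0, 0, 0], "grip": 0},
    {"slide": [0.07, -0.2, 0.17], "delta_rot": [0, 0, 0], "grip": 0},
    {"slide": [0.1, -0.3, 0.26], "delta_rot": [0, 0, 0], "grip": 0},
    {"slide": [0.13, -0.39, 0.36], "delta_rot": [0, 0, 0], "grip": 0},
    {"slide": [0.142, -0.426, 0.442], "delta_rot": [0, 0.001, 0], "grip": 0}
  ]
}}

```text
clock: 17.67
tool_pos: [0.4749, -0.2025, 0.1484]
tcp_rot: [0.3, 0.954, -0.0, -0.002]
ft_force: [0.2, 0.0, -0.2]
width: 0.0136
finger_force: 0.0
```

Call:
{"name": "arm_command", "arguments": {
  "increments": [
    {"slide": [0, 0, 0.05], "delta_rot": [0, 0, 0], "grip": 0},
    {"slide": [0, 0, 0.1], "delta_rot": [0, 0, 0], "grip": 0},
    {"slide": [0, 0, 0.15], "delta_rot": [0, 0, 0], "grip": 0},
    {"slide": [0, 0, 0.2], "delta_rot": [0, 0, 0], "grip": 0},
    {"slide": [0, 0, 0.23], "delta_rot": [0, 0, 0], "grip": 0}
  ]
}}

```text
clock: 18.08
tool_pos: [0.4778, -0.201, 0.0793]
tcp_rot: [0.299, 0.954, 0.0, -0.001]
ft_force: [-0.9, 0.6, -0.2]
width: 0.0004
finger_force: 0.0
```

```bash
python3 - <<'E'
from h import *
P0=cv2.imread("pics/a8.png"); g0=cv2.cvtColor(P0,6).astype(np.float32)[185:245,295:330]
for i in range(8):
    a=snapshot("side"); g=cv2.cvtColor(a,6).astype(np.float32)[185:245,295:330]
    print(np.round(cv2.phaseCorrelate(g0,g,cv2.createHanningWindow(g0.shape[::-1],5))[0],2),end=" ")
goal((.477,-.2035,.043),55.3); s=state();print(s["width"])
z=np.hstack([crop(a,215,230,80,90,5),crop(a,290,150,80,90,5)]); p=(proj("side",s["tool_pos"])+.4-(215,230))*5; cv2.circle(z,tuple(int(t) for t in p),3,(255,0,255),1)
cv2.imwrite("pics/s10.png",z)
E
```

```text
[ 0.97 -0.08] [ 0.77 -0.07] [ 1.03 -0.1 ] [ 0.85 -0.09] [ 0.95 -0.13] [ 0.86 -0.14] [ 0.9  -0.17] [ 0.91 -0.03] tcp [ 0.4789 -0.2015  0.0811] slide [ 0.0015 -0.0092  0.1269] rot [ 0.0001 -0.0001 -0.0005] |d|mm 38.2 deg 0.1 t 18.48 F [0.12 0.56 0.07]
0.0005954681170727474
```

View pics/s10.png

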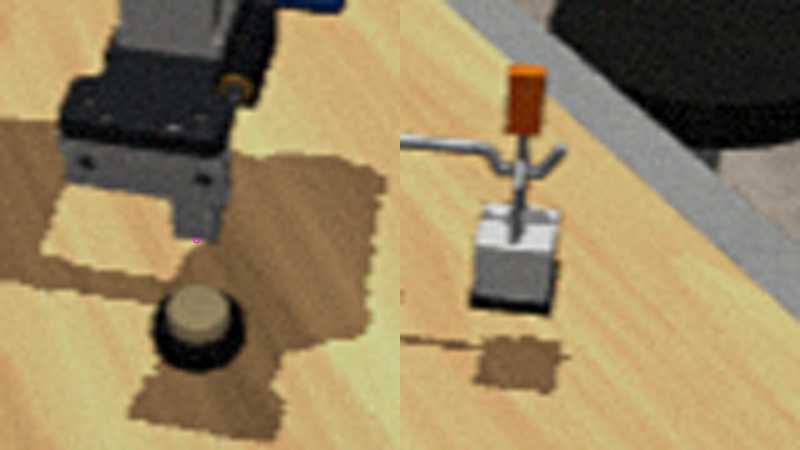

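Call:
{"name": "arm_command", "arguments": {
  "increments": [
    {"slide": [0, -0.008, 0.03], "delta_rot": [0, 0, 0], "grip": 0},
    {"slide": [0, -0.008, 0.06], "delta_rot": [0, 0, 0], "grip": 0},
    {"slide": [0, -0.008, 0.09], "delta_rot": [0, 0, 0], "grip": 0},
    {"slide": [0, -0.008, 0.11], "delta_rot": [0, 0, 0], "grip": 0},
    {"slide": [0, -0.008, 0.11], "delta_rot": [0, 0, 0], "grip": 0}
  ]
}}

```text
clock: 18.9
tool_pos: [0.4754, -0.2023, 0.0451]
tcp_rot: [0.299, 0.954, 0.001, -0.003]
ft_force: [-0.1, -0.2, 0.5]
width: 0.0006
finger_force: 0.0
```

Call:
{"name": "arm_command", "arguments": {
  "increments": [
    {"slide": [0, 0, 0.007], "delta_rot": [0, 0, 0], "grip": 0},
    {"slide": [0, 0, 0.014], "delta_rot": [0, 0, 0], "grip": 0},
    {"slide": [0, 0, 0.021], "delta_rot": [0, 0, 0], "grip": 0},
    {"slide": [0, 0, 0.028], "delta_rot": [0, 0, 0], "grip": 0},
    {"slide": [0, 0, 0.028], "delta_rot": [0, 0, 0], "grip": 0}
  ]
}}

```text
clock: 19.32
tool_pos: [0.4771, -0.2032, 0.0388]
tcp_rot: [0.299, 0.954, 0.0, -0.001]
ft_force: [-1.0, -0.1, 2.8]
width: 0.0006
finger_force: 1.1
```

Call:
{"name": "arm_command", "arguments": {
  "increments": [
    {"slide": [0, 0, 0.005], "delta_rot": [0, 0, 0], "grip": 0},
    {"slide": [0, 0, 0.008], "delta_rot": [0, 0, 0], "grip": 0},
    {"slide": [0, 0, 0.008], "delta_rot": [0, 0, 0], "grip": 0}
  ]
}}

```text
clock: 19.57
tool_pos: [0.4771, -0.2032, 0.0366]
tcp_rot: [0.299, 0.954, 0.0, -0.001]
ft_force: [-0.1, 0.2, 2.4]
width: 0.0008
finger_force: 1.7
```

Call:
{"name": "arm_command", "arguments": {
  "increments": [
    {"slide": [0, 0, 0.004], "delta_rot": [0, 0, 0], "grip": 0},
    {"slide": [0, 0, 0.007], "delta_rot": [0, 0, 0], "grip": 0},
    {"slide": [0, 0, 0.007], "delta_rot": [0, 0, 0], "grip": 0}
  ]
}}

```text
clock: 19.82
tool_pos: [0.4771, -0.2032, 0.0344]
tcp_rot: [0.299, 0.954, 0.0, -0.001]
ft_force: [-0.6, 1.0, 5.1]
width: 0.0005
finger_force: 2.4
```

Call:
{"name": "arm_command", "arguments": {
  "increments": [
    {"slide": [0, 0, 0.003], "delta_rot": [0, 0, 0], "grip": 0},
    {"slide": [0, 0, 0.005], "delta_rot": [0, 0, 0], "grip": 0},
    {"slide": [0, 0, 0.005], "delta_rot": [0, 0, 0], "grip": 0}
  ]
}}

```text
clock: 20.07
tool_pos: [0.4771, -0.2033, 0.0341]
tcp_rot: [0.299, 0.954, 0.0, -0.0]
ft_force: [-1.8, 1.8, 13.1]
width: 0.0006
finger_force: 6.4
```

Call:
{"name": "arm_command", "arguments": {
  "increments": [
    {"slide": [0, 0, 0.003], "delta_rot": [0, 0, 0], "grip": 0},
    {"slide": [0, 0, 0.004], "delta_rot": [0, 0, 0], "grip": 0},
    {"slide": [0, 0, 0.004], "delta_rot": [0, 0, 0], "grip": 0}
  ]
}}

```text
clock: 20.32
tool_pos: [0.4772, -0.2033, 0.0339]
tcp_rot: [0.299, 0.954, 0.0, -0.0]
ft_force: [-4.2, 2.5, 20.5]
width: 0.0004
finger_force: 10.2
```

The button is bottomed out: the force rose sharply at z = 0.034. Now I'll back off and retract.

Call:
{"name": "arm_command", "arguments": {
  "increments": [
    {"slide": [0, 0, -0.015], "delta_rot": [0, 0, 0], "grip": 0},
    {"slide": [0, 0, -0.04], "delta_rot": [0, 0, 0], "grip": 0},
    {"slide": [0, 0, -0.1], "delta_rot": [0, 0, 0], "grip": 0},
    {"slide": [0, 0, -0.18], "delta_rot": [0, 0, 0], "grip": 0},
    {"slide": [0, 0, -0.28], "delta_rot": [0, 0, 0], "grip": 0}
  ]
}}

```text
clock: 20.73
tool_pos: [0.4751, -0.2022, 0.1146]
tcp_rot: [0.299, 0.954, 0.001, -0.004]
ft_force: [-0.5, -0.5, -0.1]
width: 0.0006
finger_force: 0.0
```

Call:
{"name": "arm_command", "arguments": {
  "increments": [
    {"slide": [0, 0, 0], "delta_rot": [0, 0, 0], "grip": 0},
    {"slide": [0, 0, 0], "delta_rot": [0, 0, 0], "grip": 0},
    {"slide": [0, 0, 0], "delta_rot": [0, 0, 0], "grip": 0}
  ]
}}

```text
clock: 20.98
tool_pos: [0.4761, -0.2027, 0.1147]
tcp_rot: [0.299, 0.954, 0.001, -0.002]
ft_force: [-0.8, 0.3, 0.2]
width: 0.0007
finger_force: 0.0
```

```bash
python3 - <<'E'
from h import *
P0=cv2.imread("pics/a8.png"); g0=cv2.cvtColor(P0,6).astype(np.float32)[185:245,295:330]
for i in range(6):
    a=snapshot("side"); g=cv2.cvtColor(a,6).astype(np.float32)[185:245,295:330]
    print(np.round(cv2.phaseCorrelate(g0,g,cv2.createHanningWindow(g0.shape[::-1],5))[0],2),end=" ")
s=state();print(s["tool_pos"],s["ft_force"],s["clock"]); cv2.imwrite("pics/s11.png",cv2.resize(a[110:340,140:440],None,fx=2.5,fy=2.5,interpolation=2))
E
```

```text
[ 0.95 -0.04] [ 0.71 -0.17] [ 0.94 -0.16] [ 0.78 -0.19] [ 0.98 -0.12] [ 0.88 -0.18] [ 0.47638655 -0.20287216  0.11452792] [ 0.25913339 -0.26925931 -0.28956261] 21.2833
```

View pics/s11.png

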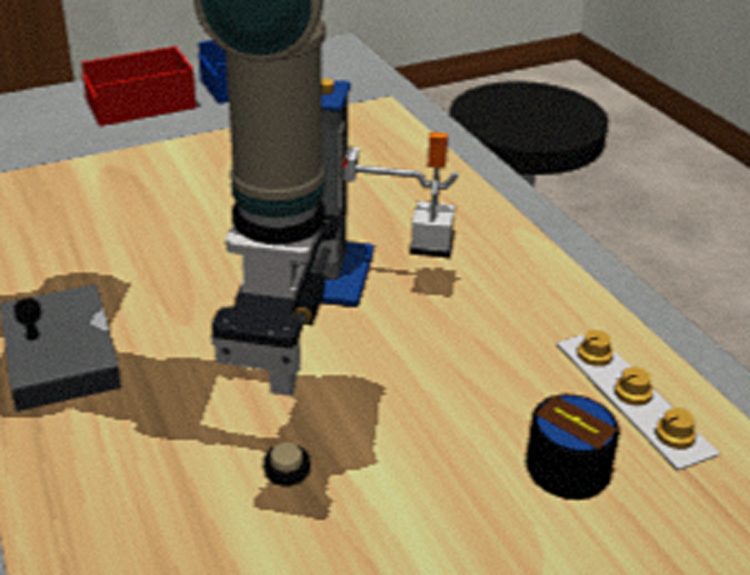

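The relay hangs still on the hook at (435,200), the button is up at (287,458), the gripper touches nothing, and the gauge and lid look undisturbed.

```bash
python3 -c "
from workcell import *
print(job_done())"
```

```text
the job is handed in; nothing more can be done
None
```

The relay hangs still on the scale hook, the button was pressed fully down once and let back up, and the job was handed in at about 21 s on the clock; no verdict came back.

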